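# Sweep the wax stubs off the waxing board into the tin

### The job

Clear the waxing board: with the closed fingers, sweep the three small wax stubs (purple, yellow and blue) along the board and off its edge into the open steel tin that stands against it. Slide the stubs, do not pick them up, and let none fall beside the tin. Leave the full purple wax block, the red brush and the tin's green lid where they are.

Things in the scene. Friction and masses are not known exactly. Their poses are not given: they have to be found in the camera images.
- board: pine waxing board fixed to the bench: a flat plank 330 mm (its x) by 340 mm (its y) on two battens, no raised edges, top face 54 mm above the bench. Origin at its centre at bench height, z up. The stubs lie spread over its middle, the wax block and the brush near its two x edges. The tin stands against the middle part of its +y edge or of its -y edge (varies).
- tin: open-topped steel tin, 200 mm (its x) by 140 mm (its y) by 48 mm high, walls and floor 2 mm; loose on the bench, 0.28 kg, its long side 5 to 8 mm from the board's edge, so its rim is 6 mm below the board's top. Origin at the centre of its underside, x parallel to the board's x, z up.
- stub_purple: purple wax stub, the worn end of a wax bar lying flat: 39 mm (its x) by 32 mm (its y) by 14 mm thick, worn to 10 mm thick over the last 9 mm at its +x end; 10 to 21 g, slides freely. Origin at its centre, 7 mm above its underside, z up.
- stub_yellow: yellow wax stub, the worn end of a wax bar lying flat: 39 mm (its x) by 32 mm (its y) by 14 mm thick, worn to 10 mm thick over the last 9 mm at its +x end; 10 to 21 g, slides freely. Origin at its centre, 7 mm above its underside, z up.
- stub_blue: blue wax stub, the worn end of a wax bar lying flat: 39 mm (its x) by 32 mm (its y) by 14 mm thick, worn to 10 mm thick over the last 9 mm at its +x end; 10 to 21 g, slides freely. Origin at its centre, 7 mm above its underside, z up.
- wax_block: full purple wax block scored into four bars, 120 mm (its x) by 42 mm by 26 mm high, lying on the board near one x edge, long side roughly along the board's y; loose, to be left alone. Origin at the centre of its underside.
- brush: red nylon brush lying bristles down on the board near the other x edge, 155 mm (its x) by 46 mm by 42 mm high, long side roughly along the board's y; loose, to be left alone. Origin at the centre of its underside.
- lid: the tin's flat clip-on lid, steel lacquered green, 214 mm (its x, over the clips) by 146 mm by 13 mm high (15 mm at the clips), lying on the bench at the end of the board away from the tin; loose, to be left alone. Origin at the centre of its underside.

How it is judged:
By the outcome, as a careful person would: the job done as asked, in the order asked, and still so for the second after the job is handed in, with the robot touching nothing.
It also fails if it takes over 58 s, if anything falls off the work surface, if the arm or the gripper's body presses on something with over 40 N, if the wrist force passes 120 N, or if a joint passes its speed limit or range.

### The arm

A 6-joint arm with a two-finger parallel gripper is mounted at the origin on the work surface. World frame = base frame: x ahead of the robot, y to its left, z up, the work surface at z = 0. Lengths are in m, angles in rad, forces in N, time in s.
With the tool pointing down it reaches from about 0.25 to 0.775 m from the base axis. Payload 4 kg.
Tool frame: the origin (TCP) lies midway between the tips of the shut fingers; the grasp point (between the pads) lies robot.tcp_to_grasp behind it (robot.tcp_to_grasp is the distance from the TCP to the grasp point, in m); y points along the fingers, x is the direction in which the jaws open and shut, and the axes are right-handed (so a half turn about y gives the same grasp; the last joint's range is limited). The gripper opens to 94 mm and grips with 3 to 60 N. Pads are 16 mm wide; open, the fingers measure 119 mm over their backs; the gripper's body (75 mm by 177 mm) begins 78 mm behind the grasp point.
Start: joints at [1.211, 0.087, 1.371, -0, 1.684, -0.103], TCP at [0.14, 0.532, 0.206] pointing down, gripper open.
Joint ranges: [-3.1, 3.1], [-0.76, 2.03], [0.27, 2.55], [-1.08, 4.22], [0.17, 2.65], [-2.57, 2.57]. Speed limits (rad/s): [2.79, 2.79, 3.14, 3.14, 3.14, 3.14].

### API

Orientations are given as [roll, pitch, yaw] about the fixed x, y, z axes, in that order (R = Rz(yaw) Ry(pitch) Rx(roll)).
In Python, from bench import robot gives the robot as it stands.
- The arm moves only by the tool arm_command, never from a script. Its argument "series" is text: rows parted by semicolons, each of 7 numbers parted by spaces: the turn, a rotation vector about the tool's x, y, z in rad, then the shift along the tool's x, y, z in m, then the finger opening in m, from 0 to 0.094. A call has 1 to 12 rows; each row shifts and turns the pose as measured when the row begins, along the tool's axes as they then stand; what a row does not reach is not made up. A row lasts 1/10 s, in which the tool goes at most 50 mm and 8.59 degrees, less where a joint would pass 70% of its speed; a pose out of reach is approached as far as the arm can. A call with a gripper value outside its range is refused whole. The fingers move at their own pace and stop on an object; the grip force is fixed at half the most. Time passes only in rows, so rows that do not move let the fingers close. It gives the time, the measured TCP pose, the force and the opening at its end, in the units of the state.
- robot.get_obs(): the state, without advancing time (a new reading comes with each control period).
- robot.snapshot(name): name is "side" or "top"; returns the picture (420x560x3 uint8, blue, green, red); there is no depth.
- robot.camera_params(name): a dict with "fx", "fy", "cx", "cy" (pixels), "distortion" ([k1, k2, p1, p2, k3] as OpenCV has them; the pictures are not rectified), "extrinsics" (4x4, takes a point from camera to world coordinates). Camera axes: x right, y up, looking along -z (the intrinsics and any distortion apply to the point x, -y, -z); pixel columns grow to the right and rows downward; lengths in m; the calibration is good to about 2 mm. A picture is of the moment at which its call begins. camera_params takes no time and is no camera call.
- robot.close_job(): hands the job in, once; it reports no verdict.
Trained networks look in the newest picture that a camera, given by its name, has taken for a name from the list of things; names that differ only in an ending like _2 or _b are one class to them, and where a whole thing is asked for, a point or a joint stands for the part that bears it (a point fixed in the world has none). Each returns a list of dicts, best first, with "score" (0 to 1); they miss things now and then, are a little off and sometimes report something else, mostly with a low value. They report only what shows in the picture. A call takes as long as a camera call.
- robot.spot_in(camera, target): "centre" ([x, y, z] in m, in the coordinates of the camera as it stood for that picture, good to about 4 mm: the middle of the surface that is visible of it).
The state is a dict: "time": time; "joint_positions": joint angles; "qvel": joint speeds; "joint_torque": joint torques, N m; "tool_pos": TCP position; "ee_rot": TCP orientation; "wrist_force": force on the tool from outside, world axes, zero at the start; "wrist_torque": the same for the moment, N m; "width": finger opening in m.
Only numpy, scipy, OpenCV 4.12 (cv2) and the standard library are available. Lean on these libraries where they do the work, as an engineer would, in place of code of your own. Each camera call takes 0.05 s, during which the arm holds its last target.

## Working session

There is one attempt and no reset: what is moved stays moved. The work goes in short steps, Python scripts to look and compute and a tool call to move; the robot and the scene stay as the last step left them, time stands still between calls to the robot, and variables do not carry over. Pictures are saved under pics/ and viewed, and the job is handed in when it is done.

Besides the shell and the picture viewer there is one more tool, called after "Emit:" as name(argument=value, ...), one argument or row to a line, values as JSON. arm_command: Moves the arm, as the interface text tells. Its arguments: {"type":"object","properties":{"series":{"type":"string"}},"required":["series"]}

```bash
ls; mkdir -p pics; cat > h.py <<'E'
import numpy as np, cv2
from bench import robot
def pw(cam,c):
    E=np.array(robot.camera_params(cam)["extrinsics"]); return (E@np.r_[c,1])[:3]
def pix2world(cam,uv,z):
    p=robot.camera_params(cam);K=np.array([[p["fx"],0,p["cx"]],[0,p["fy"],p["cy"]],[0,0,1]])
    n=cv2.undistortPoints(np.array(uv,float).reshape(-1,1,2),K,np.array(p["distortion"])).reshape(-1,2)
    E=np.array(p["extrinsics"]);out=[]
    for a,b in n:
        d=E[:3,:3]@np.array([a,-b,-1]);o=E[:3,3];out.append(o+d*(z-o[2])/d[2])
    return np.array(out)
E
python3 - <<'E'
from h import *
o=robot.get_obs();print(o)
for c in("top","side"):
    cv2.imwrite(f"pics/{c}0.png",robot.snapshot(c))
    print(np.round(robot.camera_params(c)["extrinsics"],3).tolist())
for n in("board","tin","stub_purple","stub_yellow","stub_blue","wax_block","brush","lid"):
    r=robot.spot_in("top",n)
    for q in r[:3]: print(n,round(q["score"],2),np.round(pw("top",q["centre"]),4))
E
```

```text
pics
{'time': 0.0, 'joint_positions': array([ 1.21090129e+00,  8.79417539e-02,  1.37226415e+00, -1.48815408e-05,
        1.68360364e+00, -1.03072785e-01]), 'qvel': array([ 7.08813994e-05, -7.70926847e-04, -1.53345050e-03,  2.31037774e-04,
        1.34371771e-03, -2.29133861e-04]), 'joint_torque': array([ 1.22718331e-03, -3.40189576e+01, -3.02424431e+01,  7.18302839e-02,
        3.31487751e-02, -1.52831631e-04]), 'tool_pos': array([0.13950159, 0.53143618, 0.20430641]), 'ee_rot': array([-1.57058294,  0.00220665,  1.31397265]), 'wrist_force': array([-0.44078904,  0.44410168,  0.41815773]), 'wrist_torque': array([ 0.03496251, -0.07830804, -0.03715207]), 'width': 0.0937932604214842}
[[0.014, 0.993, -0.121, 0.458], [-1.0, 0.014, 0.0, 0.012], [0.002, 0.121, 0.993, 0.989], [0.0, 0.0, 0.0, 1.0]]
[[-0.99, 0.103, -0.093, 0.449], [-0.138, -0.741, 0.657, 0.682], [-0.001, 0.664, 0.748, 0.843], [0.0, 0.0, 0.0, 1.0]]
board 0.61 [ 0.5584 -0.049   0.0499]
board 0.24 [0.6401 0.0076 0.0683]
tin 0.62 [ 4.990e-01 -2.905e-01  3.000e-04]
stub_purple 0.67 [0.6389 0.0125 0.0699]
stub_yellow 0.95 [ 0.5678 -0.0077  0.0709]
stub_blue 0.89 [ 0.4926 -0.0276  0.0704]
wax_block 0.87 [ 0.4268 -0.0585  0.0772]
brush 0.77 [ 0.699  -0.0042  0.089 ]
lid 0.56 [ 0.699  -0.0057  0.0864]
```

View pics/top0.png

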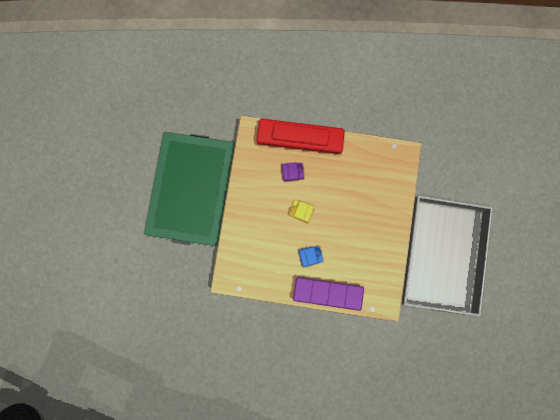

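View pics/side0.png

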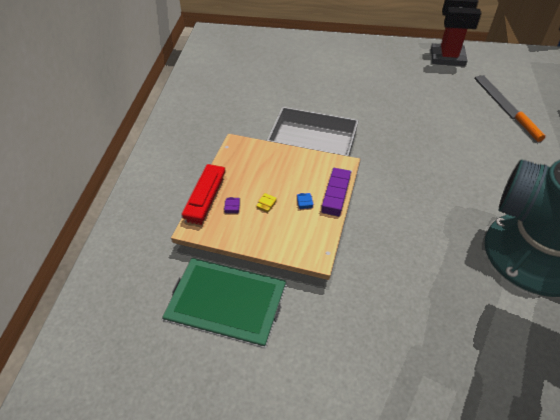

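The top view shows the board with corners at about (240,116), (420,143), (399,320) and (211,292). The tin is on the right (-y) with rim corners (418,197), (491,208), (480,315) and (404,304). The stubs are at (292,172), (301,211) and (311,257). The brush is above the purple stub and the wax block is below the blue one.

```bash
python3 - <<'E'
from h import *
b=pix2world("top",[(240,116),(420,143),(399,320),(211,292)],.054);print(b.round(3),b.mean(0))
for i in range(4):print(np.linalg.norm(b[i]-b[i-1]))
t=pix2world("top",[(418,197),(491,208),(480,315),(404,304)],.048);print(t.round(3),t.mean(0))
s=pix2world("top",[(292,172),(301,211),(311,257)],.068);print(s.round(3))
print("brush",pix2world("top",[(257,147),(342,153),(258,119),(344,127)],.08).round(3))
print("block",pix2world("top",[(293,300),(361,310),(297,277),(364,285)],.08).round(3))
im=cv2.imread("pics/top0.png")[105:330,200:500];cv2.imwrite("pics/crop0.png",cv2.resize(im,None,fx=2.6,fy=2.6,interpolation=cv2.INTER_CUBIC))
E
```

```text
[[ 0.749  0.107  0.054]
 [ 0.703 -0.228  0.054]
 [ 0.38  -0.185  0.054]
 [ 0.425  0.15   0.054]] [ 0.5640939  -0.03896026  0.054     ]
0.32627448469975007
0.337255346110983
0.3254791507597239
0.33809225624008676
[[ 0.602 -0.223  0.048]
 [ 0.584 -0.36   0.048]
 [ 0.388 -0.335  0.048]
 [ 0.408 -0.195  0.048]] [ 0.49564456 -0.27847444  0.048     ]
[[ 0.641  0.009  0.068]
 [ 0.571 -0.008  0.068]
 [ 0.49  -0.027  0.068]]
brush [[ 0.683  0.072  0.08 ]
 [ 0.675 -0.08   0.08 ]
 [ 0.735  0.071  0.08 ]
 [ 0.723 -0.084  0.08 ]]
block [[ 0.415  0.004  0.08 ]
 [ 0.399 -0.113  0.08 ]
 [ 0.454 -0.002  0.08 ]
 [ 0.442 -0.119  0.08 ]]
```

View pics/crop0.png

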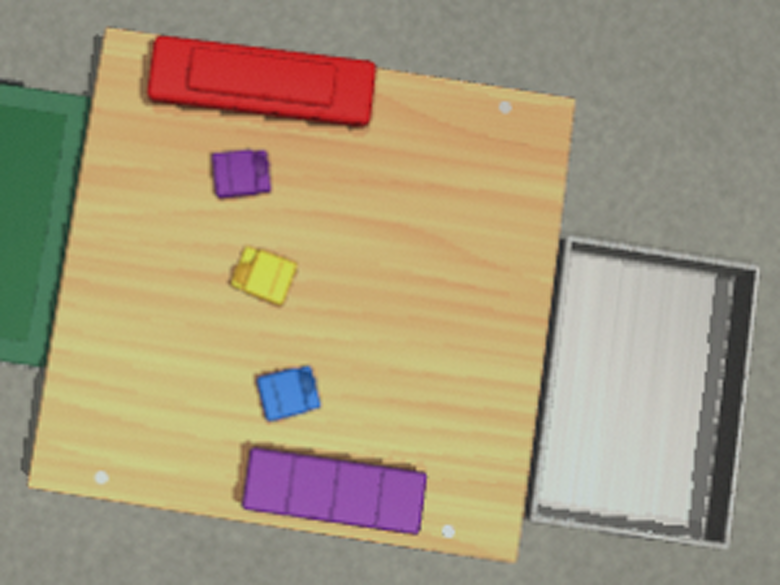

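```bash
cat > plan.py <<'E'
from h import *
import sys
from scipy.spatial.transform import Rotation as Ro
def plan(x,y,z,yaw,n,w=0):
    o=robot.get_obs();p=np.array(o["tool_pos"]);R=Ro.from_euler("xyz",o["ee_rot"]);T=Ro.from_euler("xyz",[-np.pi/2,0,yaw])
    rv=(R.inv()*T).as_rotvec()/n;d=(np.array([x,y,z])-p)/n;rows=[]
    print("now",p.round(4),np.round(o["ee_rot"],3),"F",np.round(o["wrist_force"],1),"t",o["time"],"w",round(o["width"],4))
    for i in range(n):
        rows.append(np.r_[rv,R.inv().apply(d)]);R=R*Ro.from_rotvec(rv)
    for r in rows: print(" ".join(f"{v:.3f}" for v in r[:3])+"  "+" ".join(f"{v:.4f}" for v in r[3:]),w)
if __name__=="__main__": print("grasp",robot.tcp_to_grasp);a=sys.argv[1:];plan(*map(float,a[:4]),int(a[4]))
E
python3 plan.py .656 .051 .2 -.35 16
```

```text
grasp 0.0188
now [0.1397 0.532  0.2055] [-1.571 -0.     1.314] F [ 0.  -0.7  0. ] t 0.5 w 0.0937
-0.000 0.104 0.000  -0.0209 0.0003 -0.0388 0
-0.000 0.104 0.000  -0.0167 0.0003 -0.0408 0
-0.000 0.104 0.000  -0.0124 0.0003 -0.0423 0
-0.000 0.104 0.000  -0.0079 0.0003 -0.0434 0
-0.000 0.104 0.000  -0.0034 0.0003 -0.0440 0
-0.000 0.104 0.000  0.0012 0.0003 -0.0441 0
-0.000 0.104 0.000  0.0058 0.0003 -0.0437 0
-0.000 0.104 0.000  0.0103 0.0003 -0.0429 0
-0.000 0.104 0.000  0.0147 0.0003 -0.0416 0
-0.000 0.104 0.000  0.0189 0.0003 -0.0398 0
-0.000 0.104 0.000  0.0229 0.0003 -0.0377 0
-0.000 0.104 0.000  0.0267 0.0003 -0.0351 0
-0.000 0.104 0.000  0.0302 0.0003 -0.0321 0
-0.000 0.104 0.000  0.0334 0.0003 -0.0288 0
-0.000 0.104 0.000  0.0362 0.0003 -0.0252 0
-0.000 0.104 0.000  0.0386 0.0003 -0.0213 0
```

Emit:
arm_command(
  series="0 0.104 0 -0.021 0 -0.039 0;0 0.104 0 -0.017 0 -0.041 0;0 0.104 0 -0.012 0 -0.042 0;0 0.104 0 -0.008 0 -0.043 0;0 0.104 0 -0.003 0 -0.044 0;0 0.104 0 0.001 0 -0.044 0;0 0.104 0 0.006 0 -0.044 0;0 0.104 0 0.010 0 -0.043 0;0 0.104 0 0.015 0 -0.042 0;0 0.104 0 0.019 0 -0.040 0",
)

```text
time: 1.5
tool_pos: [0.4664, 0.2199, 0.206]
ee_rot: [-1.567, -0.004, 0.245]
wrist_force: [0.7, 0.3, 0.6]
width: 0.0174
```

```bash
python3 plan.py .656 .051 .2 -.35 9
```

```text
grasp 0.0188
now [0.4664 0.2199 0.206 ] [-1.567 -0.004  0.245] F [0.7 0.3 0.6] t 1.5 w 0.0174
-0.001 0.066 0.000  0.0159 0.0007 -0.0233 0
-0.001 0.066 0.000  0.0174 0.0007 -0.0222 0
-0.001 0.066 0.000  0.0188 0.0007 -0.0210 0
-0.001 0.066 0.000  0.0202 0.0007 -0.0197 0
-0.001 0.066 0.000  0.0214 0.0007 -0.0184 0
-0.001 0.066 0.000  0.0226 0.0007 -0.0169 0
-0.001 0.066 0.000  0.0237 0.0007 -0.0154 0
-0.001 0.066 0.000  0.0246 0.0007 -0.0138 0
-0.001 0.066 0.000  0.0255 0.0007 -0.0121 0
```

Tracks well. I'll finish the approach and stay high.

Emit:
arm_command(
  series="0 0.066 0 0.016 0 -0.023 0;0 0.066 0 0.017 0 -0.022 0;0 0.066 0 0.019 0 -0.021 0;0 0.066 0 0.020 0 -0.020 0;0 0.066 0 0.021 0 -0.018 0;0 0.066 0 0.023 0 -0.017 0;0 0.066 0 0.024 0 -0.015 0;0 0.066 0 0.025 0 -0.014 0;0 0.066 0 0.025 0 -0.012 0;0 0 0 0 0 0 0",
)

```text
time: 2.5
tool_pos: [0.6637, 0.0347, 0.2048]
ee_rot: [-1.566, -0.002, -0.386]
wrist_force: [-0.5, -0.2, 0.3]
width: 0.0006
```

```bash
python3 plan.py .656 .051 .06 -.35 6; python3 - <<'E'
from h import *
cv2.imwrite("pics/s1.png",robot.snapshot("side"));cv2.imwrite("pics/t1.png",robot.snapshot("top"))
E
```

```text
grasp 0.0188
now [0.6637 0.0347 0.2048] [-1.566 -0.002 -0.386] F [-0.5 -0.2  0.3] t 2.5 w 0.0006
-0.001 -0.006 0.000  -0.0023 0.0241 0.0019 0
-0.001 -0.006 0.000  -0.0022 0.0241 0.0019 0
-0.001 -0.006 0.000  -0.0022 0.0241 0.0020 0
-0.001 -0.006 0.000  -0.0022 0.0241 0.0020 0
-0.001 -0.006 0.000  -0.0022 0.0241 0.0021 0
-0.001 -0.006 0.000  -0.0022 0.0241 0.0021 0
```

View pics/s1.png

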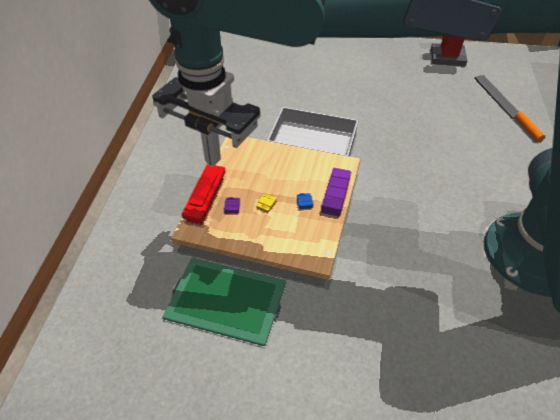

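View pics/t1.png

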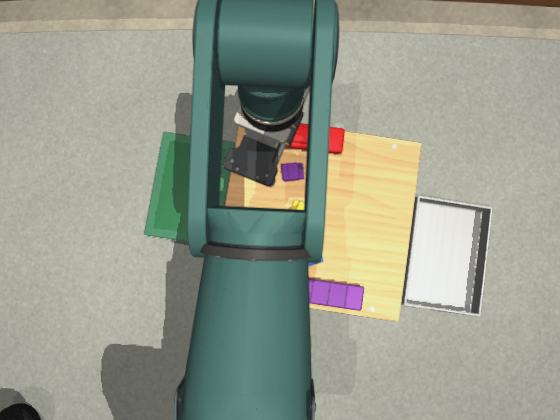

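The fingers are closed above the board's +y half. The purple stub (292,172 in the top view) is clear to their -y side and nothing has moved. Descending partway.

Emit:
arm_command(
  series="0 -0.012 0 -0.0045 0.024 0.004 0;0 -0.012 0 -0.0045 0.024 0.004 0;0 -0.012 0 -0.0045 0.024 0.004 0;0 0 0 0 0.015 0 0;0 0 0 0 0 0 0",
)

```text
time: 3.1
tool_pos: [0.6518, 0.0595, 0.1197]
ee_rot: [-1.561, -0.006, -0.336]
wrist_force: [0.5, -0.1, -0.4]
width: 0.0003
```

```bash
python3 plan.py .656 .051 .059 -.35 4; python3 - <<'E'
from h import *
cv2.imwrite("pics/s2.png",robot.snapshot("side")[130:280,130:390].repeat(3,0).repeat(3,1)[:,:780])
E
```

```text
grasp 0.0188
now [0.6518 0.0595 0.1197] [-1.561 -0.006 -0.336] F [ 0.5 -0.1 -0.4] t 3.1 w 0.0003
-0.002 0.004 0.001  0.0016 0.0152 -0.0018 0
-0.002 0.004 0.001  0.0016 0.0152 -0.0018 0
-0.002 0.004 0.001  0.0017 0.0152 -0.0017 0
-0.002 0.004 0.001  0.0017 0.0152 -0.0017 0
```

View pics/s2.png

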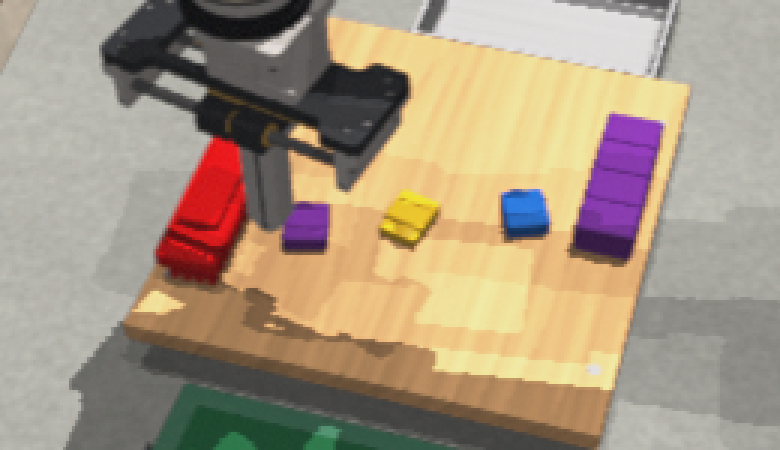

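The finger is over the +y/brush side, with the purple stub at crop (305,228) just ahead of it and the brush untouched. Lowering to about 5 mm above the board.

Emit:
arm_command(
  series="-0.002 0 0 0 0.018 0 0;-0.002 0.004 0 0 0.018 0 0;-0.002 0.004 0 0 0.016 0 0;-0.002 0.004 0 0 0.008 0 0;0 0 0 0 0 0 0",
)

```text
time: 3.65
tool_pos: [0.658, 0.0603, 0.068]
ee_rot: [-1.563, -0.021, -0.348]
wrist_force: [-0.2, -0.3, -0.7]
width: 0.0006
```

```bash
python3 plan.py .561 -.210 .059 -.35 20|head -4; python3 - <<'E'
from h import *
cv2.imwrite("pics/s3.png",robot.snapshot("side")[130:280,130:390].repeat(3,0).repeat(3,1)[:,:780])
E
```

```text
grasp 0.0188
now [0.658  0.0603 0.068 ] [-1.563 -0.021 -0.348] F [-0.2 -0.3 -0.7] t 3.65 w 0.0006
-0.000 0.000 0.001  0.0000 0.0003 -0.0144 0
-0.000 0.000 0.001  0.0000 0.0004 -0.0144 0
```

View pics/s3.png

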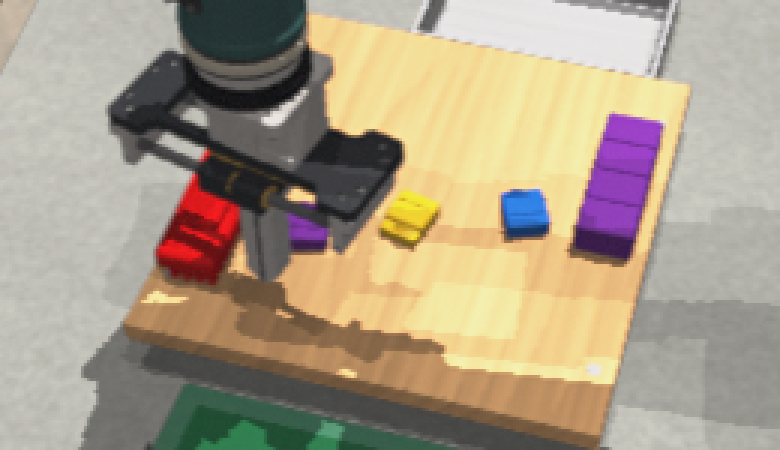

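The fingers are behind the purple stub and close to the brush, but clear of it. Lower a bit, square up, then start pushing.

Emit:
arm_command(
  series="-0.004 0 0.012 0 0.006 0 0;-0.004 0 0.008 -0.003 0.004 0 0;0 0 0 -0.002 0 -0.005 0;0 0 0 0 0 -0.010 0",
)

```text
time: 4.1
tool_pos: [0.6502, 0.0482, 0.0607]
ee_rot: [-1.57, -0.005, -0.346]
wrist_force: [0.4, 0.6, -0.7]
width: 0.0007
```

```bash
python3 plan.py .561 -.210 .059 -.35 20|head -4
```

```text
grasp 0.0188
now [0.6502 0.0482 0.0607] [-1.57  -0.005 -0.346] F [ 0.4  0.6 -0.7] t 4.1 w 0.0007
-0.000 0.000 0.000  0.0002 0.0001 -0.0137 0
-0.000 0.000 0.000  0.0002 0.0001 -0.0137 0
```

Emit:
arm_command(
  series="0 0 0 0.002 0 -0.010 0;0 0 0 0.001 0 -0.010 0;0 0 0 0 0 -0.010 0;0 0 0 0 0 -0.010 0;0 0 0 0 0 -0.010 0;0 0 0 0 0 -0.010 0",
)

```text
time: 4.7
tool_pos: [0.6309, -0.016, 0.0619]
ee_rot: [-1.57, -0.006, -0.348]
wrist_force: [-0.3, -0.4, -0.7]
width: 0.0005
```

```bash
cat > look.py <<'E'
import sys
from h import *
n=sys.argv[1]
im=robot.snapshot("side");c=im[110:290,130:390];cv2.imwrite(f"pics/{n}.png",cv2.resize(c,None,fx=3,fy=3,interpolation=cv2.INTER_CUBIC))
E
python3 plan.py .561 -.210 .059 -.35 18|head -3; python3 look.py s4
```

```text
grasp 0.0188
now [ 0.6309 -0.016   0.0619] [-1.57  -0.006 -0.348] F [-0.3 -0.4 -0.7] t 4.7 w 0.0005
-0.000 0.000 0.000  0.0000 0.0002 -0.0115 0
```

View pics/s4.png

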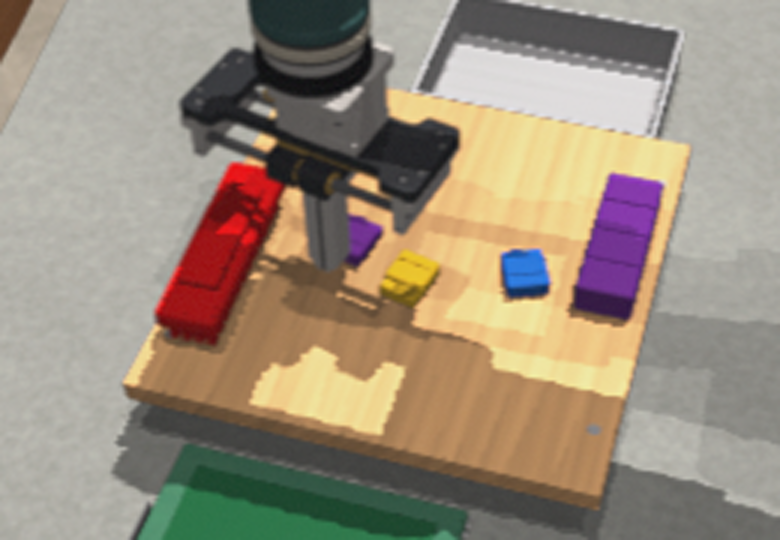

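The finger at crop (328,240) is pushing the purple stub at (362,240), which sits a little to the -x side. The yellow stub at (410,277) is untouched.

```bash
cat > sp.py <<'E'
from h import *
import sys
if len(sys.argv)>2: robot.snapshot("top")
for n in sys.argv[1].split(","):
  for cam in (["side"] if len(sys.argv)<=2 else ["side","top"]):
    for q in robot.spot_in(cam,n)[:2]:
        p=pw(cam,q["centre"]);d=p[:2]-[.564,-.039]
        print(cam,n,round(q["score"],2),p.round(4),"b",round(d@[.991,-.133],3),round(d@[.133,.991],3))
E
python3 sp.py stub_purple,stub_yellow,stub_blue 1
```

```text
side stub_purple 0.67 [ 0.6083 -0.0473  0.0657] b 0.045 -0.002
side stub_yellow 0.6 [ 0.4269 -0.0447  0.08  ] b -0.135 -0.024
side stub_yellow 0.54 [ 0.5686 -0.005   0.0718] b 0.0 0.034
side stub_blue 0.74 [ 0.4936 -0.0175  0.0661] b -0.073 0.012
```

Emit:
arm_command(
  series="0 0 0 0 0 0.008 0;0 0 0 -0.008 0.001 0 0;0 0 0 0 0.001 0 0;0 0 0 0 0 -0.008 0;0 0 0 0 0 -0.010 0;0 0 0 0 0 -0.010 0;0 0 0 0 0 -0.010 0;0 0 0 0 0 -0.010 0",
)

```text
time: 5.9
tool_pos: [0.6088, -0.05, 0.0592]
ee_rot: [-1.57, -0.006, -0.344]
wrist_force: [-0.1, 1.0, -0.0]
width: 0.0001
```

```bash
python3 plan.py .561 -.210 .059 -.35 18|head -3; python3 look.py s5;python3 sp.py stub_purple 1
```

```text
grasp 0.0188
now [ 0.6088 -0.05    0.0592] [-1.57  -0.006 -0.344] F [-0.1  1.  -0. ] t 5.9 w 0.0001
-0.000 0.000 0.000  0.0005 0.0000 -0.0093 0
side stub_purple 0.56 [ 0.5919 -0.0875  0.0653] b 0.034 -0.044
top stub_purple 0.57 [ 0.5988 -0.0974  0.0647] b 0.042 -0.053
```

View pics/s5.png

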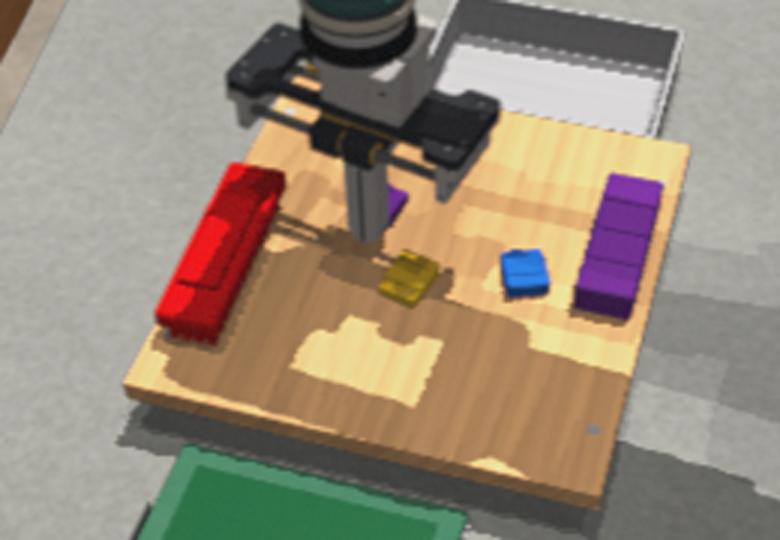

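The purple stub is ahead of the finger at about crop (397,205), bx ≈ 0.037. The yellow stub was not disturbed. Continuing.

Emit:
arm_command(
  series="0 0 0 0 0 -0.010 0;0 0 0 0 0 -0.010 0;0 0 0 0 0 -0.010 0;0 0 0 0 0 -0.010 0;0 0 0 0 0 -0.010 0;0 0 0 0 0 -0.010 0",
)

```text
time: 6.7
tool_pos: [0.5879, -0.1088, 0.0592]
ee_rot: [-1.569, -0.006, -0.341]
wrist_force: [-0.1, 0.6, 0.3]
width: 0.0003
```

```bash
python3 plan.py .561 -.210 .059 -.35 18|head -3; python3 look.py s6;python3 sp.py stub_purple 1;cp h.py /dev/null; python3 - <<'E'
from h import *
im=robot.snapshot("top")[105:330,200:500];cv2.imwrite("pics/t6.png",cv2.resize(im,None,fx=2.6,fy=2.6,interpolation=cv2.INTER_CUBIC))
E
```

```text
grasp 0.0188
now [ 0.5879 -0.1088  0.0592] [-1.569 -0.006 -0.341] F [-0.1  0.6  0.3] t 6.7 w 0.0003
-0.000 0.000 0.000  0.0005 0.0000 -0.0058 0
side stub_purple 0.54 [ 0.5685 -0.1427  0.0653] b 0.018 -0.102
```

View pics/s6.png

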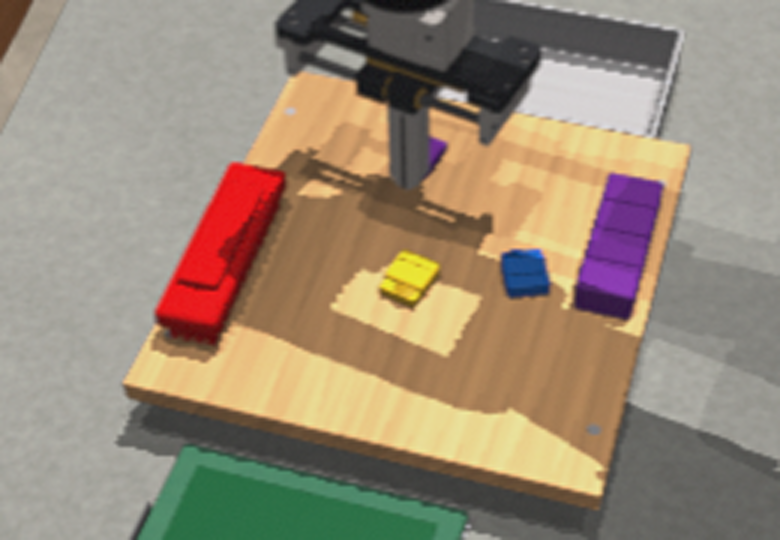

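View pics/t6.png

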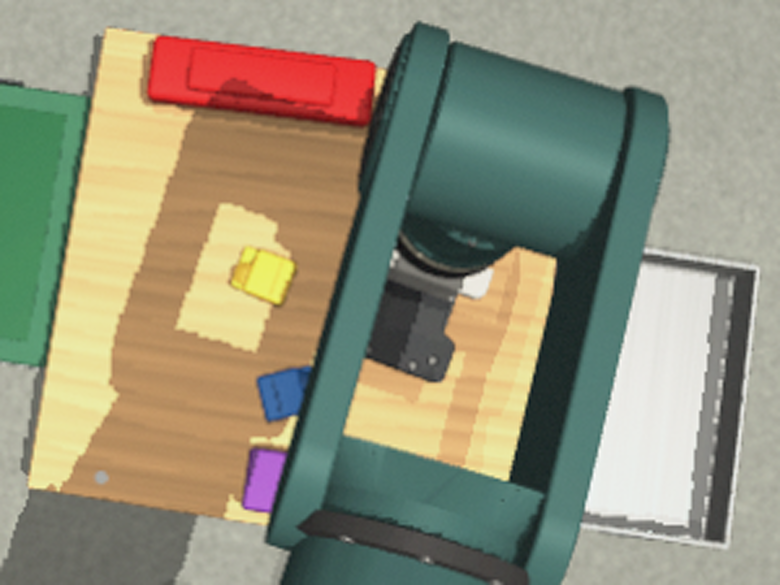

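The purple stub is still just ahead and to the -x side of the finger, at crop (432,155), bx ≈ 0.02, inside the tin's span.

Emit:
arm_command(
  series="0 0 0 0 0 -0.010 0;0 0 0 0 0 -0.010 0;0 0 0 0 0 -0.010 0;0 0 0 0 0 -0.010 0;0 0 0 0 0 -0.010 0",
)

```text
time: 7.45
tool_pos: [0.5709, -0.1566, 0.0591]
ee_rot: [-1.569, -0.006, -0.338]
wrist_force: [-0.2, -0.3, -0.9]
width: 0.0004
```

```bash
python3 plan.py .561 -.210 .059 -.35 18|head -3; python3 look.py s7;python3 sp.py stub_purple 1
```

```text
grasp 0.0188
now [ 0.5709 -0.1566  0.0591] [-1.569 -0.006 -0.338] F [-0.2 -0.3 -0.9] t 7.45 w 0.0004
-0.000 0.001 0.000  0.0005 0.0000 -0.0030 0
```

View pics/s7.png

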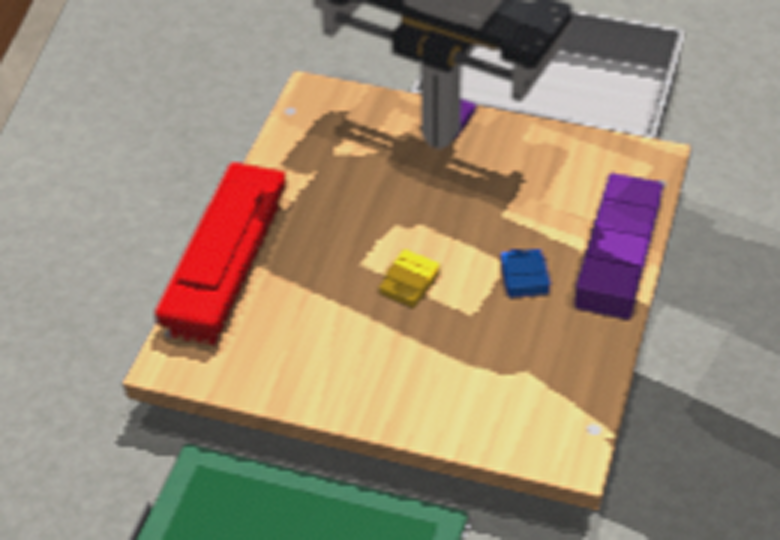

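The stub at crop (463,113) is reaching the edge, well inside the tin's span. Push it over.

Emit:
arm_command(
  series="0 0 0 0 0 -0.014 0;0 0 0 0 0 -0.014 0;0 0 0 0 0 -0.014 0;0 0 0 0 0 -0.014 0;0 0 0 0 0 -0.012 0",
)

```text
time: 8.15
tool_pos: [0.5473, -0.2237, 0.0588]
ee_rot: [-1.569, -0.006, -0.335]
wrist_force: [-1.2, 0.8, 0.3]
width: 0.0005
```

```bash
python3 plan.py .561 -.210 .059 -.35 18|head -3; sed -i 's/110:290/90:270/' look.py; python3 look.py s8;python3 sp.py stub_purple 1
```

```text
grasp 0.0188
now [ 0.5473 -0.2237  0.0588] [-1.569 -0.006 -0.335] F [-1.2  0.8  0.3] t 8.15 w 0.0005
-0.000 0.001 0.000  0.0005 -0.0000 0.0010 0
```

View pics/s8.png

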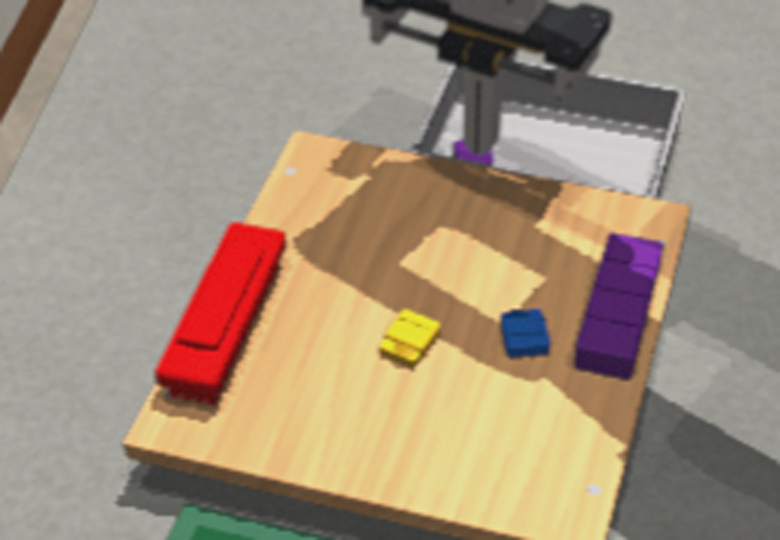

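The purple stub is past the board edge, with part of it visible at crop (472,153) above the edge line. Lift and check.

Emit:
arm_command(
  series="0 0 0 0 -0.030 0 0;0 0 0 0 -0.040 0 0;0 0 0 -0.010 0 0.040 0;0 0 0 -0.010 0 0.045 0;0 0 0 -0.010 0 0.045 0;0 0 0 -0.010 0 0.045 0;0 0 0 -0.010 0 0.045 0;0 0 0 -0.002 0 0.036 0;0 0 0 0 0 0 0",
)

```text
time: 9.25
tool_pos: [0.5842, 0.0505, 0.1332]
ee_rot: [-1.561, -0.007, -0.333]
wrist_force: [-0.1, -0.6, 0.6]
width: 0.0003
```

```bash
python3 plan.py .583 .035 .059 -.35 5; python3 look.py s9;python3 sp.py stub_purple,stub_yellow 1;python3 - <<'E'
from h import *
im=robot.snapshot("top")[105:330,200:500];cv2.imwrite("pics/t9.png",cv2.resize(im,None,fx=2.6,fy=2.6,interpolation=cv2.INTER_CUBIC))
E
```

```text
grasp 0.0188
now [0.5842 0.0505 0.1332] [-1.561 -0.007 -0.333] F [-0.1 -0.6  0.6] t 9.25 w 0.0003
-0.002 0.003 0.001  0.0007 0.0148 -0.0032 0
-0.002 0.003 0.001  0.0007 0.0148 -0.0031 0
-0.002 0.003 0.001  0.0007 0.0148 -0.0031 0
-0.002 0.003 0.001  0.0008 0.0148 -0.0031 0
-0.002 0.003 0.001  0.0008 0.0148 -0.0030 0
side stub_purple 0.41 [ 0.5542 -0.2754  0.0146] b 0.022 -0.236
side stub_purple 0.26 [ 0.4264 -0.0443  0.0811] b -0.136 -0.024
top stub_purple 0.66 [ 0.5568 -0.2628  0.0175] b 0.023 -0.223
side stub_yellow 0.53 [ 0.5692 -0.0039  0.0649] b 0.0 0.035
side stub_yellow 0.36 [0.6164 0.2099 0.0152] b 0.019 0.254
top stub_yellow 0.58 [0.5695 0.0093 0.0674] b -0.001 0.049
```

View pics/s9.png

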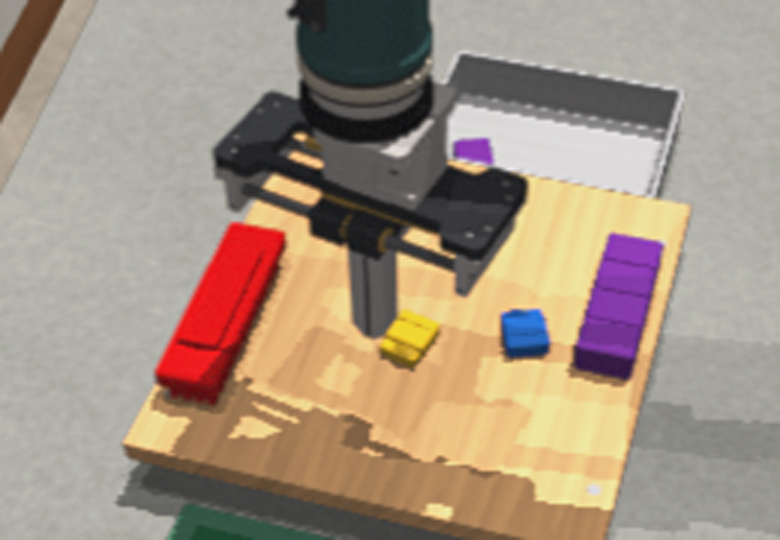

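View pics/t9.png

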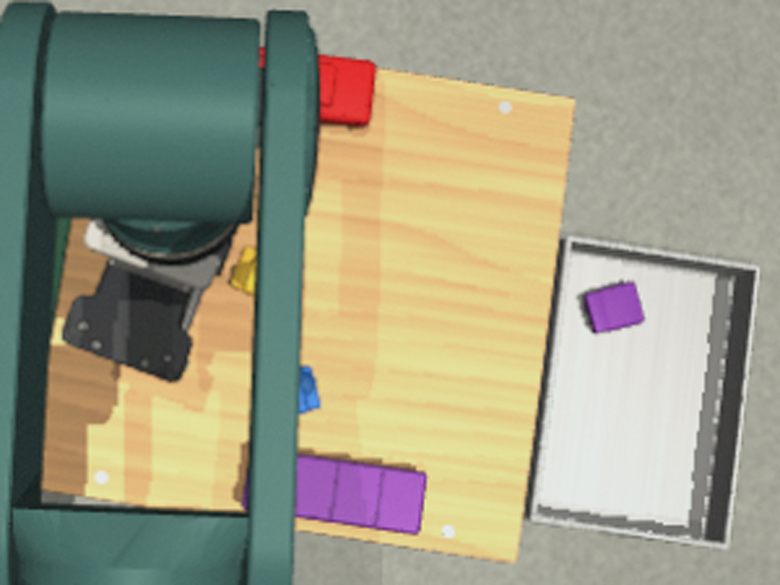

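The purple stub lies flat in the tin at crop (613,307) in the top view. The finger is now behind the yellow stub. Descend.

Emit:
arm_command(
  series="-0.003 0.005 0.002 0.001 0.022 0 0;-0.003 0.005 0.002 0.001 0.022 0 0;-0.003 0.005 0.002 0.001 0.018 0 0;0 0 0 0 0.008 0 0;0 0 0 0 0 0 0",
)

```text
time: 10.1
tool_pos: [0.5882, 0.0367, 0.0628]
ee_rot: [-1.572, -0.005, -0.367]
wrist_force: [0.1, -0.0, 0.2]
width: 0.0009
```

```bash
python3 plan.py .583 .035 .059 -.35 2; python3 look.py s10
```

```text
grasp 0.0188
now [0.5882 0.0367 0.0628] [-1.572 -0.005 -0.367] F [ 0.1 -0.   0.2] t 10.1 w 0.0009
0.001 -0.008 0.002  -0.0021 0.0019 -0.0017 0
0.001 -0.008 0.002  -0.0021 0.0019 -0.0017 0
```

View pics/s10.png

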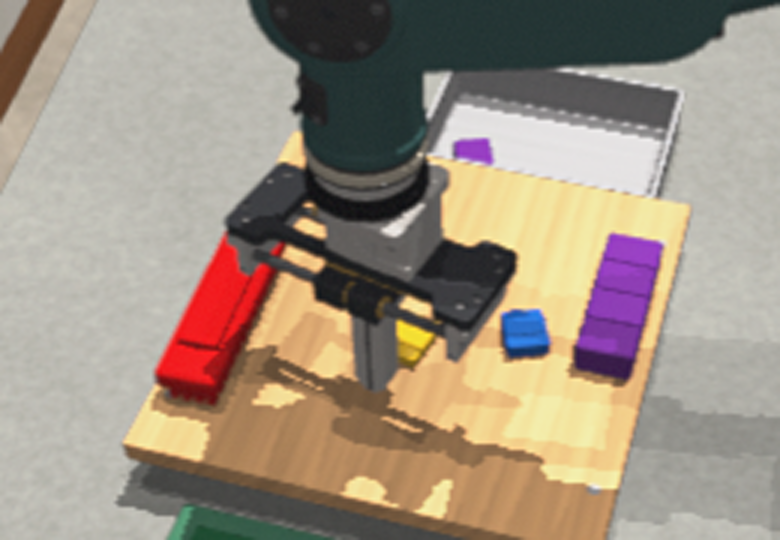

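The finger is behind the yellow stub (crop 415,342), 3 mm off the line. Push.

Emit:
arm_command(
  series="0 -0.010 0 -0.003 0.003 -0.008 0;0 -0.006 0 -0.001 0.001 -0.010 0;0 0 0 0 0 -0.010 0;0 0 0 0 0 -0.010 0;0 0 0 0 0 -0.010 0;0 0 0 0 0 -0.010 0;0 0 0 0 0 -0.010 0",
)

```text
time: 10.85
tool_pos: [0.5614, -0.0316, 0.064]
ee_rot: [-1.57, -0.014, -0.35]
wrist_force: [0.2, -0.2, 0.5]
width: 0.0008
```

```bash
python3 plan.py .583 .035 .059 -.35 2|head -2; python3 look.py s11;python3 sp.py stub_yellow 1
```

```text
grasp 0.0188
now [ 0.5614 -0.0316  0.064 ] [-1.57  -0.014 -0.35 ] F [ 0.2 -0.2  0.5] t 10.85 w 0.0008
side stub_yellow 0.41 [ 0.5415 -0.0617  0.0673] b -0.019 -0.025
```

View pics/s11.png

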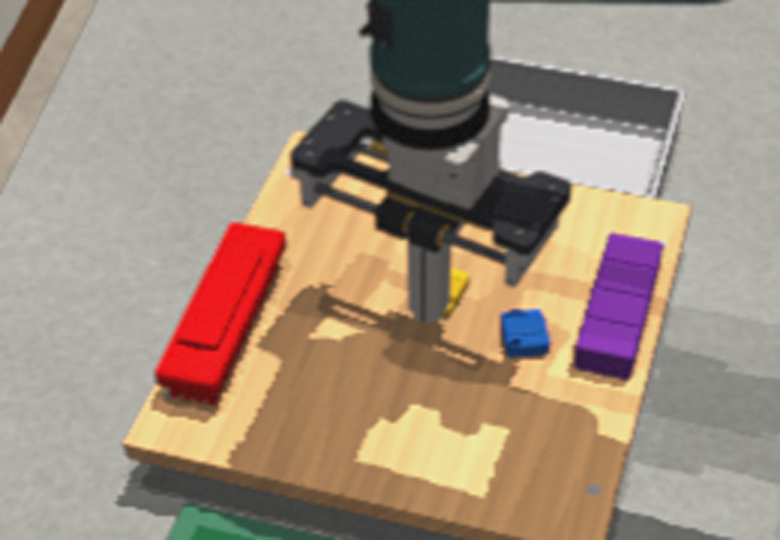

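The yellow stub (crop 458,290) is moving ahead, but the TCP has drifted up to 0.064, level with the worn end's top. Back off, lower, then continue.

Emit:
arm_command(
  series="0 0 0 0 -0.001 0.014 0;0 0 0.010 -0.004 0.006 0.002 0;0 0 0 0 0.002 0 0",
)

```text
time: 11.35
tool_pos: [0.5642, -0.0117, 0.0565]
ee_rot: [-1.569, -0.003, -0.349]
wrist_force: [-0.5, 0.2, 0.1]
width: 0.0008
```

```bash
python3 plan.py .583 .035 .059 -.35 2|head -2; python3 look.py s12;python3 sp.py stub_yellow 1
```

```text
grasp 0.0188
now [ 0.5642 -0.0117  0.0565] [-1.569 -0.003 -0.349] F [-0.5  0.2  0.1] t 11.35 w 0.0008
side stub_yellow 0.64 [ 0.5456 -0.0542  0.0667] b -0.016 -0.017
top stub_yellow 0.62 [ 0.5439 -0.0624  0.0737] b -0.017 -0.026
```

View pics/s12.png

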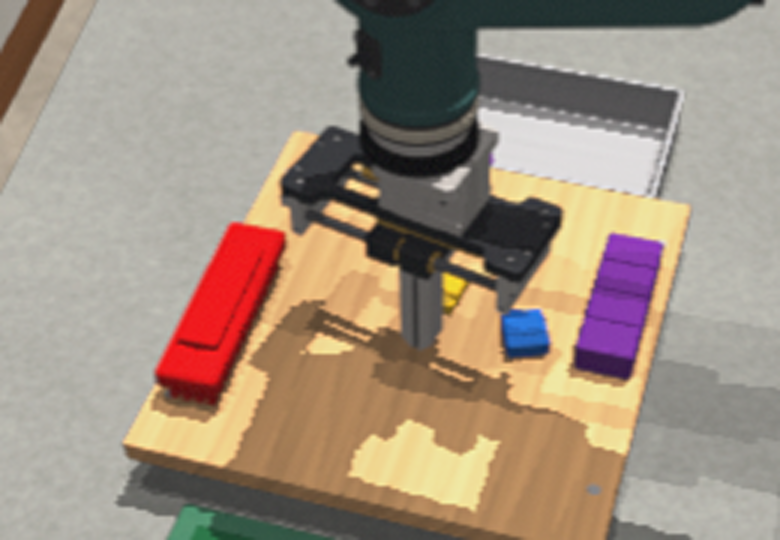

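The yellow stub is centred ahead of the finger and z is 0.0565. Pushing on.

Emit:
arm_command(
  series="0 0 0 0 -0.001 -0.010 0;0 0 0 0 0 -0.010 0;0 0 0 0 0 -0.010 0;0 0 0 0 0 -0.010 0;0 0 0 0 0 -0.010 0;0 0 0 0 0 -0.010 0;0 0 0 0 0 -0.010 0;0 0 0 0 0 -0.010 0",
)

```text
time: 12.35
tool_pos: [0.5348, -0.0952, 0.0589]
ee_rot: [-1.569, -0.006, -0.351]
wrist_force: [-0.1, 0.5, -0.4]
width: 0.0007
```

```bash
python3 plan.py .583 .035 .059 -.35 2|head -2; python3 look.py s13;python3 sp.py stub_yellow 1
```

```text
grasp 0.0188
now [ 0.5348 -0.0952  0.0589] [-1.569 -0.006 -0.351] F [-0.1  0.5 -0.4] t 12.35 w 0.0007
```

View pics/s13.png

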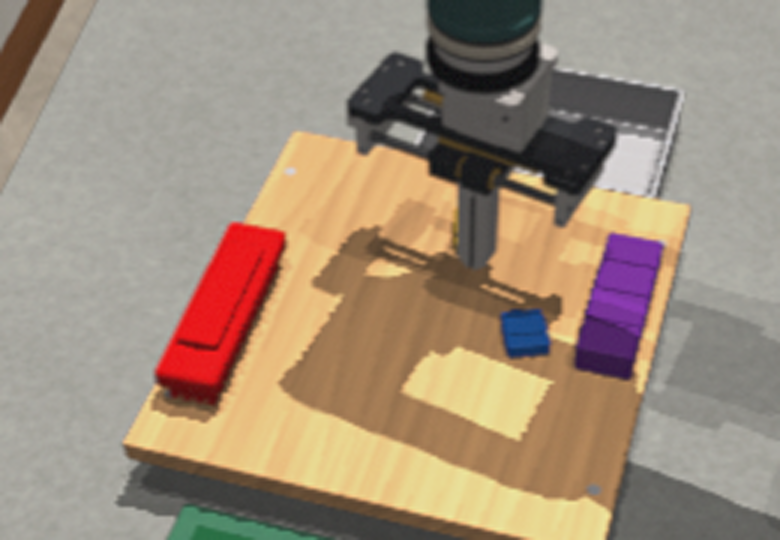

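A sliver of yellow now shows on the +x side of the finger (crop 457,228), so it's drifting that way. Back off and re-measure.

Emit:
arm_command(
  series="0 0 0 0 0 0.015 0;0 0 0 0 0 0.015 0;0 0 0 0 0 0.010 0;0 0 0 0 0 0 0",
)

```text
time: 12.95
tool_pos: [0.5507, -0.0514, 0.059]
ee_rot: [-1.567, -0.006, -0.349]
wrist_force: [-0.2, -0.3, 0.2]
width: 0.0003
```

```bash
python3 plan.py .583 .035 .059 -.35 2|head -2; python3 look.py s14;python3 sp.py stub_yellow 1;python3 - <<'E'
from h import *
im=robot.snapshot("top")[105:330,200:500];cv2.imwrite("pics/t14.png",cv2.resize(im,None,fx=2.6,fy=2.6,interpolation=cv2.INTER_CUBIC))
E
```

```text
grasp 0.0188
now [ 0.5507 -0.0514  0.059 ] [-1.567 -0.006 -0.349] F [-0.2 -0.3  0.2] t 12.95 w 0.0003
top stub_yellow 0.62 [ 0.5266 -0.1182  0.0666] b -0.027 -0.083
```

View pics/s14.png

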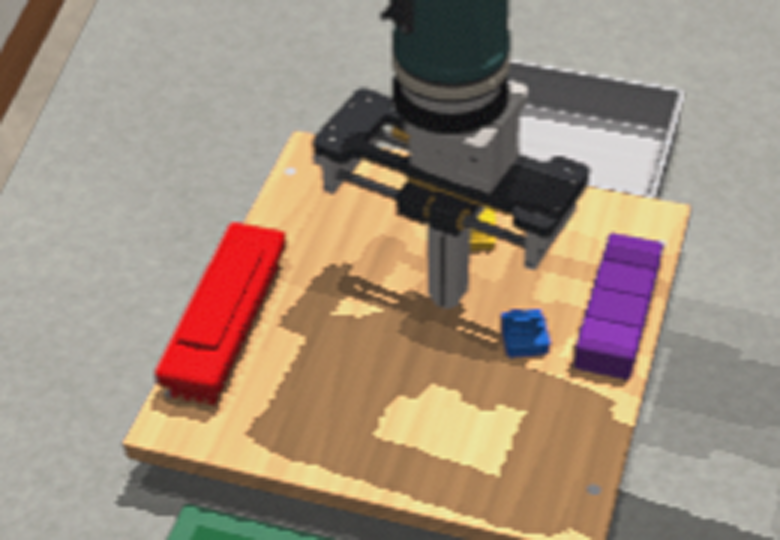

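View pics/t14.png

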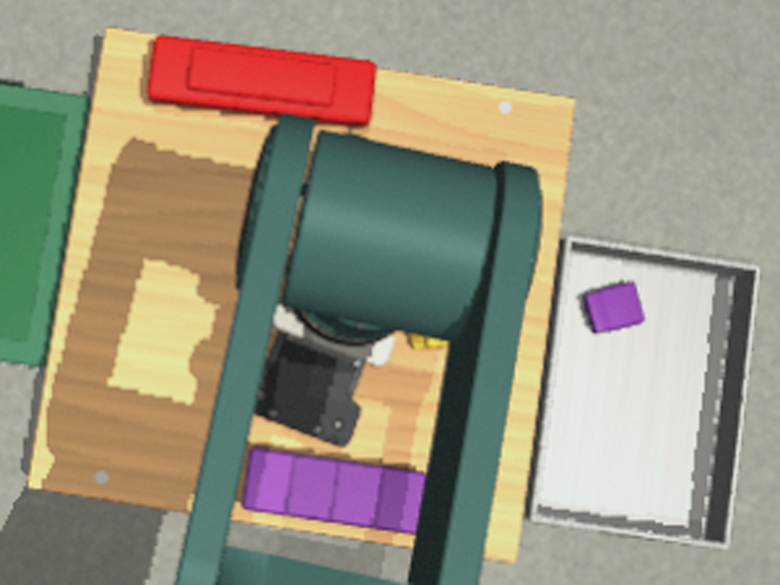

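```bash
python3 - <<'E'
from h import *
f=lambda a,s,x0,y0:[(x0+u/s,y0+v/s) for u,v in a]
print(pix2world("top",f([(410,346),(446,348),(412,333)],2.6,200,105),.066).round(4))
print(pix2world("side",f([(470,250),(494,246),(495,210),(480,207)],3,130,90),.064).round(4))
E
```

```text
[[ 0.5242 -0.1093  0.066 ]
 [ 0.5232 -0.134   0.066 ]
 [ 0.5331 -0.1107  0.066 ]]
[[ 0.5396 -0.0999  0.064 ]
 [ 0.5223 -0.1066  0.064 ]
 [ 0.5261 -0.1458  0.064 ]
 [ 0.5379 -0.1476  0.064 ]]
```

The yellow stub now lies square to world y, centred at about (0.540, -0.126), so the finger is 15 mm off. Rotate to yaw ≈ -0.05 and line up for a straight push.

Emit:
arm_command(
  series="0 -0.12 0 -0.003 0 0 0;0 -0.12 0 -0.003 0 -0.004 0;0 -0.06 0 -0.002 0 -0.004 0;0 0 0 0 0 0 0",
)

```text
time: 13.6
tool_pos: [0.5403, -0.0617, 0.0589]
ee_rot: [-1.571, -0.006, -0.043]
wrist_force: [-1.0, 0.6, -0.0]
width: 0.0003
```

```bash
python3 plan.py .5415 -.075 .058 -.05 2; python3 look.py s15
```

```text
grasp 0.0188
now [ 0.5403 -0.0617  0.0589] [-1.571 -0.006 -0.043] F [-1.   0.6 -0. ] t 13.6 w 0.0003
-0.000 0.003 0.003  0.0009 0.0005 -0.0066 0
-0.000 0.003 0.003  0.0009 0.0005 -0.0066 0
```

View pics/s15.png

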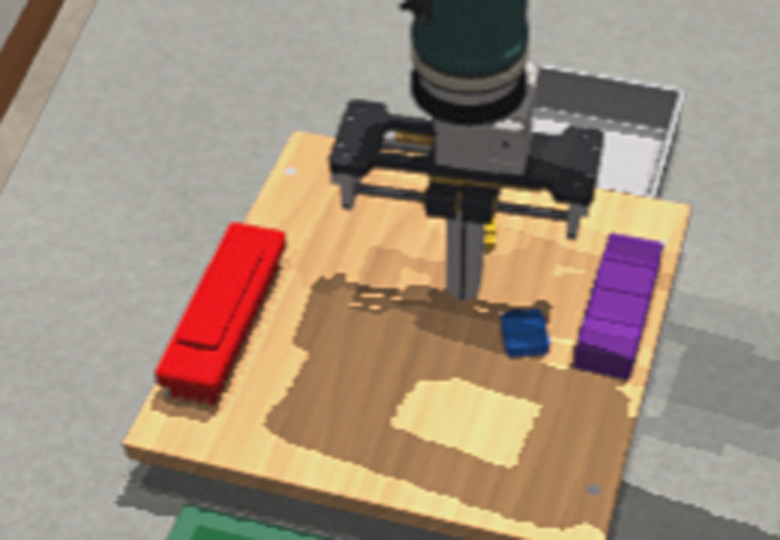

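Emit:
arm_command(
  series="0 0 0 0.002 0 -0.010 0;0 0 0 0.001 0 -0.010 0;0 0 0 0 0 -0.010 0;0 0 0 0 0 -0.010 0;0 0 0 0 0 -0.010 0;0 0 0 0 0 -0.010 0",
)

```text
time: 14.25
tool_pos: [0.5411, -0.1267, 0.0591]
ee_rot: [-1.571, -0.007, -0.047]
wrist_force: [0.2, -0.2, 0.6]
width: 0.0002
```

```bash
python3 plan.py .5415 -.075 .058 -.05 2|head -2; python3 look.py s16; python3 sp.py stub_yellow 1;python3 - <<'E'
from h import *
im=robot.snapshot("top")[105:330,200:500];cv2.imwrite("pics/t16.png",cv2.resize(im,None,fx=2.6,fy=2.6,interpolation=cv2.INTER_CUBIC))
E
```

```text
grasp 0.0188
now [ 0.5411 -0.1267  0.0591] [-1.571 -0.007 -0.047] F [ 0.2 -0.2  0.6] t 14.25 w 0.0002
```

View pics/s16.png

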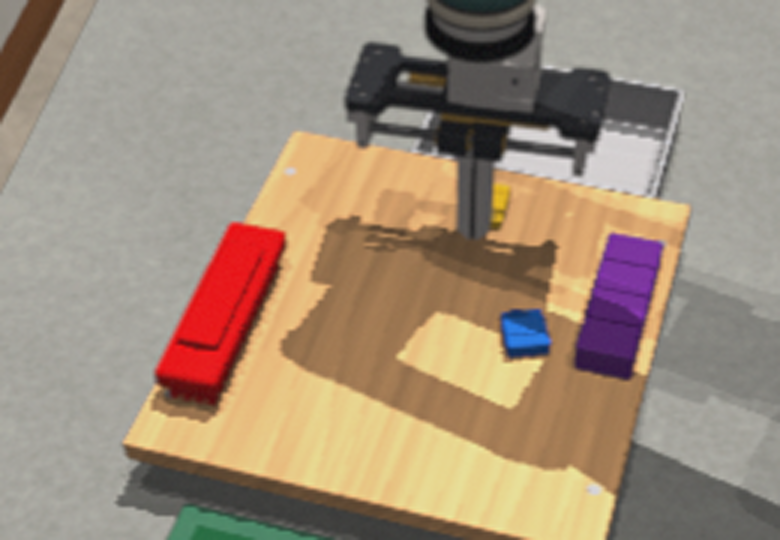

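View pics/t16.png

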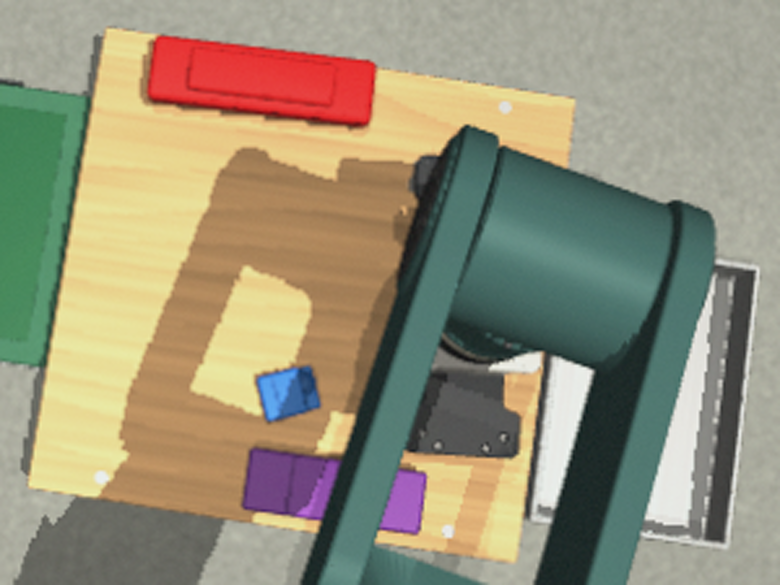

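```bash
python3 - <<'E'
from h import *
f=lambda a,s,x0,y0:[(x0+u/s,y0+v/s) for u,v in a]
print(pix2world("side",f([(502,227),(510,188),(486,229)],3,130,90),.062).round(4))
E
```

```text
[[ 0.5188 -0.1299  0.062 ]
 [ 0.5176 -0.1744  0.062 ]
 [ 0.5306 -0.1261  0.062 ]]
```

Emit:
arm_command(
  series="0 0 0 0 0 0.008 0;0 0 0 -0.006 0 0 0;0 0 0 0 0 -0.008 0;0 0 0 0 0 -0.010 0;0 0 0 0 0 -0.010 0;0 0 0 0 0 -0.010 0;0 0 0 0 0 -0.010 0",
)

```text
time: 15.2
tool_pos: [0.5326, -0.1657, 0.0591]
ee_rot: [-1.57, -0.007, -0.043]
wrist_force: [-0.2, -0.8, -0.6]
width: 0.0003
```

```bash
python3 plan.py .5415 -.075 .058 -.05 2|head -2; python3 look.py s17
```

```text
grasp 0.0188
now [ 0.5326 -0.1657  0.0591] [-1.57  -0.007 -0.043] F [-0.2 -0.8 -0.6] t 15.2 w 0.0003
```

View pics/s17.png

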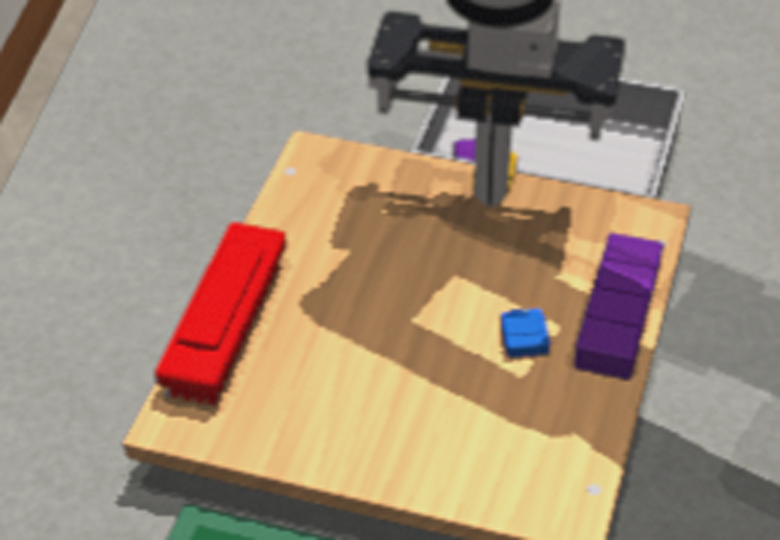

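The yellow stub is at the edge (crop 512,165), in line with the tin. Push it over.

Emit:
arm_command(
  series="0 0 0 0 0 -0.012 0;0 0 0 0 0 -0.012 0;0 0 0 0 0 -0.014 0;0 0 0 0 0 -0.014 0;0 0 0 0 0 -0.010 0;0 0 0 0 0 0 0",
)

```text
time: 15.85
tool_pos: [0.5293, -0.237, 0.059]
ee_rot: [-1.573, -0.007, -0.046]
wrist_force: [-0.6, 0.4, -1.1]
width: 0.0001
```

```bash
python3 plan.py .5415 -.075 .058 -.05 2|head -2; python3 look.py s18
```

```text
grasp 0.0188
now [ 0.5293 -0.237   0.059 ] [-1.573 -0.007 -0.046] F [-0.6  0.4 -1.1] t 15.85 w 0.0001
```

View pics/s18.png

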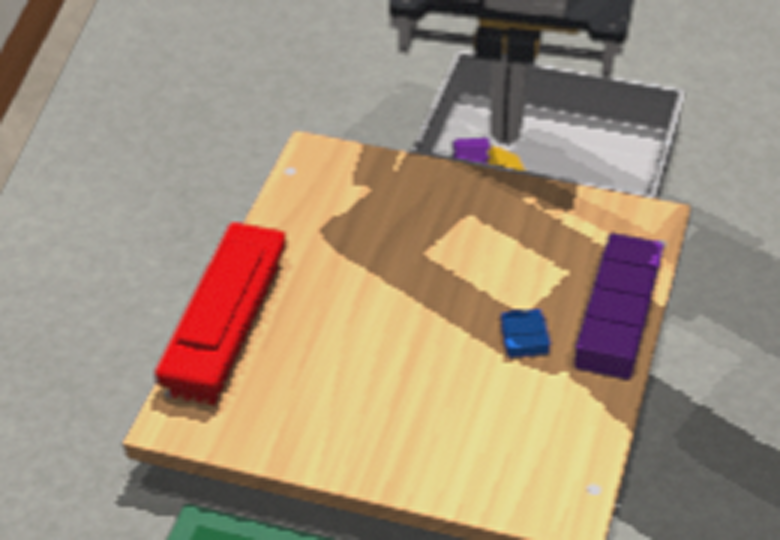

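The yellow stub is in the tin (crop 505,158) beside the purple one. Lift and go behind the blue stub, turning to yaw 0.1.

Emit:
arm_command(
  series="0 0 0 0 -0.035 0 0;0 0 0 0 -0.040 0 0;0 -0.05 0 -0.006 0 0.040 0;0 -0.05 0 -0.006 0 0.045 0;0 -0.05 0 -0.006 0 0.045 0;0 0 0 -0.002 0 0.045 0;0 0 0 0 0 0.045 0;0 0 0 0 0 0.030 0;0 0 0 0 0 0 0",
)

```text
time: 16.8
tool_pos: [0.4928, 0.0247, 0.137]
ee_rot: [-1.567, -0.009, 0.111]
wrist_force: [1.3, 0.6, 0.4]
width: 0.0003
```

```bash
python3 plan.py .4865 .022 .058 .1 5; python3 look.py s19;python3 sp.py stub_yellow,stub_blue,stub_purple 1;python3 - <<'E'
from h import *
im=robot.snapshot("top")[105:330,200:500];cv2.imwrite("pics/t19.png",cv2.resize(im,None,fx=2.6,fy=2.6,interpolation=cv2.INTER_CUBIC))
E
```

```text
grasp 0.0188
now [0.4928 0.0247 0.137 ] [-1.567 -0.009  0.111] F [1.3 0.6 0.4] t 16.8 w 0.0003
-0.001 0.002 0.002  -0.0014 0.0158 -0.0005 0
-0.001 0.002 0.002  -0.0014 0.0158 -0.0005 0
-0.001 0.002 0.002  -0.0014 0.0158 -0.0005 0
-0.001 0.002 0.002  -0.0014 0.0158 -0.0004 0
-0.001 0.002 0.002  -0.0013 0.0158 -0.0004 0
side stub_yellow 0.3 [ 0.4262 -0.0441  0.0786] b -0.136 -0.023
top stub_yellow 0.67 [ 0.527  -0.244   0.0262] b -0.009 -0.208
side stub_blue 0.5 [ 0.4907 -0.012   0.066 ] b -0.076 0.017
top stub_purple 0.7 [ 0.5614 -0.2672  0.0189] b 0.028 -0.227
```

View pics/s19.png

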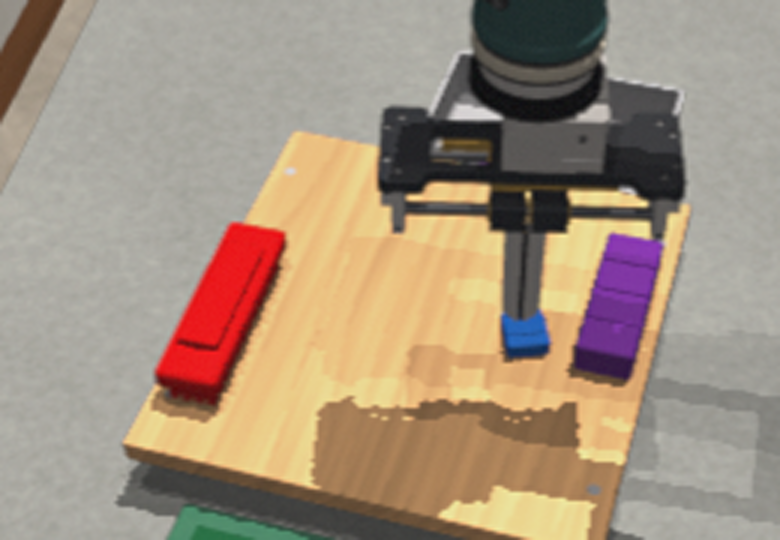

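View pics/t19.png

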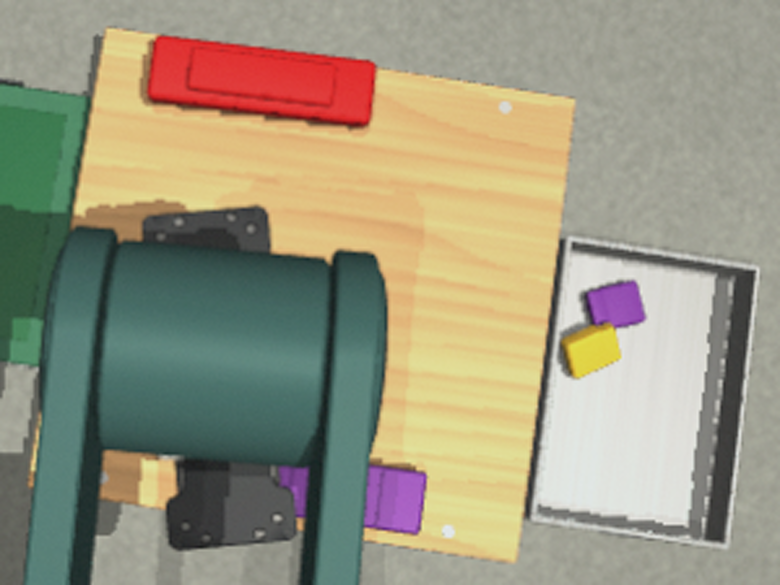

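Yellow and purple are both in the tin. The finger is behind the blue stub. Descend.

Emit:
arm_command(
  series="-0.001 0 0.003 -0.002 0.023 0 0;-0.001 0 0.003 -0.002 0.023 0 0;-0.001 0 0.003 -0.001 0.018 0 0;0 0 0 0 0.010 0 0;0 0 0 0 0 0 0",
)

```text
time: 17.75
tool_pos: [0.4909, 0.0161, 0.0613]
ee_rot: [-1.572, -0.002, 0.098]
wrist_force: [-0.2, 0.2, -0.8]
width: 0.0004
```

```bash
python3 plan.py .4865 .022 .058 .1 2; python3 look.py s20
```

```text
grasp 0.0188
now [0.4909 0.0161 0.0613] [-1.572 -0.002  0.098] F [-0.2  0.2 -0.8] t 17.75 w 0.0004
0.001 -0.001 0.001  -0.0019 0.0016 0.0031 0
0.001 -0.001 0.001  -0.0019 0.0016 0.0031 0
```

View pics/s20.png

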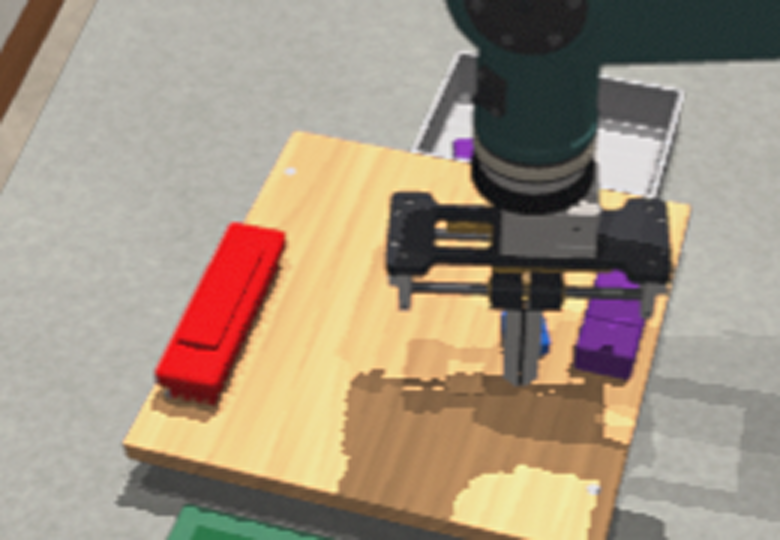

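The finger is behind the blue stub, clear of the block. Push.

Emit:
arm_command(
  series="0 0 0 -0.003 0.003 0 0;0 0 0 -0.001 0.001 -0.008 0;0 0 0 0 0 -0.010 0;0 0 0 0 0 -0.010 0;0 0 0 0 0 -0.010 0;0 0 0 0 0 -0.010 0;0 0 0 0 0 -0.010 0",
)

```text
time: 18.5
tool_pos: [0.4963, -0.0473, 0.0625]
ee_rot: [-1.575, -0.012, 0.098]
wrist_force: [0.2, -0.2, 0.8]
width: 0.0008
```

```bash
python3 plan.py .4865 .022 .058 .1 2|head -2; python3 look.py s21;python3 sp.py stub_blue 1;python3 - <<'E'
from h import *
im=robot.snapshot("top")[105:330,200:500];cv2.imwrite("pics/t21.png",cv2.resize(im,None,fx=2.6,fy=2.6,interpolation=cv2.INTER_CUBIC))
E
```

```text
grasp 0.0188
now [ 0.4963 -0.0473  0.0625] [-1.575 -0.012  0.098] F [ 0.2 -0.2  0.8] t 18.5 w 0.0008
```

View pics/s21.png

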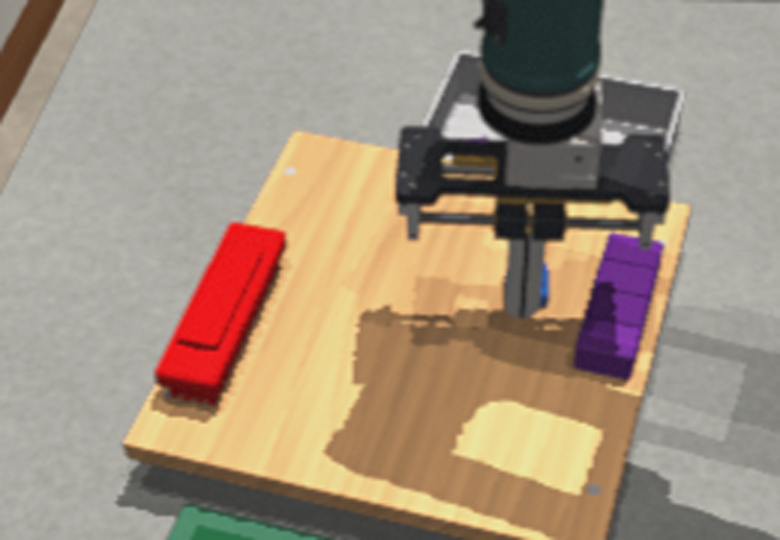

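View pics/t21.png

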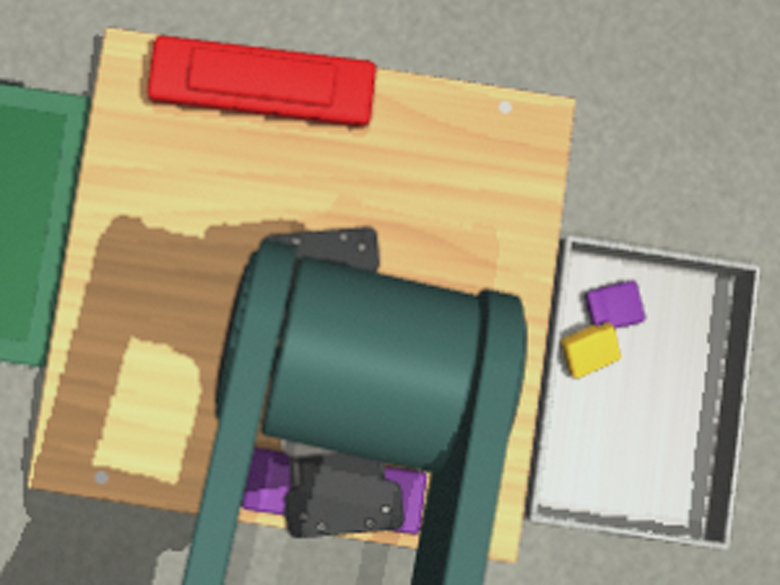

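Blue shows on both sides of the finger (crop 510,272 and 545,285), so it's well centred. Continue.

Emit:
arm_command(
  series="0 0 0.004 0 0.002 -0.010 0;0 0 0.004 0 0.001 -0.010 0;0 0 0 0 0 -0.010 0;0 0 0 0 0 -0.010 0;0 0 0 0 0 -0.010 0",
)

```text
time: 19.25
tool_pos: [0.5012, -0.0978, 0.0588]
ee_rot: [-1.574, -0.002, 0.102]
wrist_force: [0.3, -0.1, 0.1]
width: 0.0005
```

```bash
python3 plan.py .4865 .022 .058 .1 2|head -2; python3 look.py s22
```

```text
grasp 0.0188
now [ 0.5012 -0.0978  0.0588] [-1.574 -0.002  0.102] F [ 0.3 -0.1  0.1] t 19.25 w 0.0005
```

View pics/s22.png

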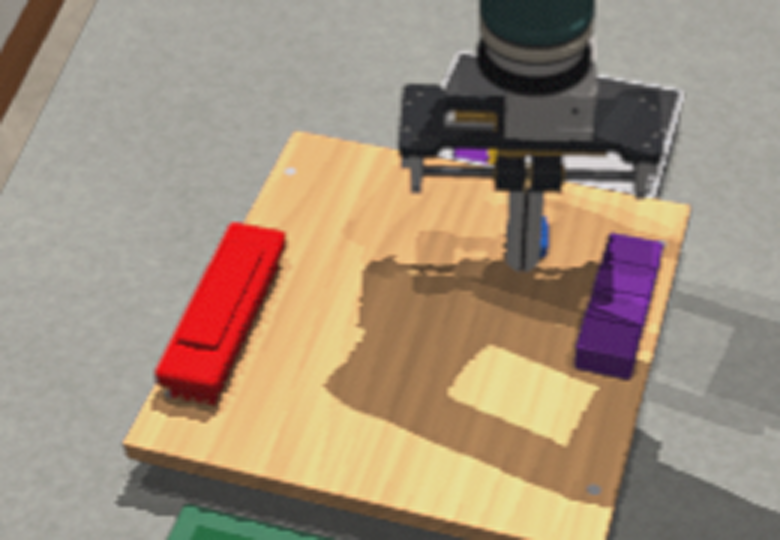

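Blue has drifted a little to -x (crop 543,240). Re-centre by 4 mm and push on.

Emit:
arm_command(
  series="0 0 0 0 0 0.008 0;0 0 0 -0.004 0 0 0;0 0 0 0 0 -0.008 0;0 0 0 0 0 -0.010 0;0 0 0 0 0 -0.010 0;0 0 0 0 0 -0.010 0;0 0 0 0 0 -0.010 0",
)

```text
time: 20.0
tool_pos: [0.5012, -0.1422, 0.059]
ee_rot: [-1.575, -0.002, 0.102]
wrist_force: [0.3, -0.1, 0.8]
width: 0.0004
```

```bash
python3 plan.py .4865 .022 .058 .1 2|head -2; python3 look.py s23
```

```text
grasp 0.0188
now [ 0.5012 -0.1422  0.059 ] [-1.575 -0.002  0.102] F [ 0.3 -0.1  0.8] t 20.0 w 0.0004
```

View pics/s23.png

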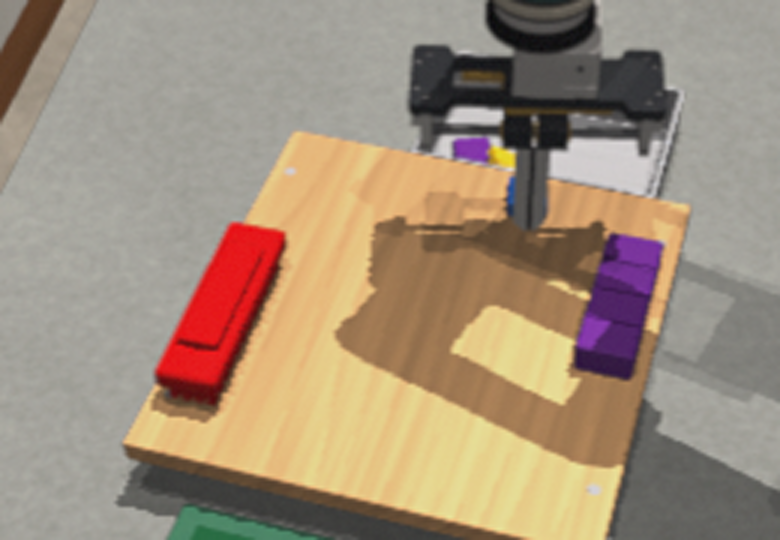

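Blue now shows a bit on the +x side (crop 513,195). Re-centre by +4 mm and continue.

Emit:
arm_command(
  series="0 0 0 0 0 0.008 0;0 0 0 0.004 0 0 0;0 0 0 0 0 -0.008 0;0 0 0 0 0 -0.010 0;0 0 0 0 0 -0.010 0",
)

```text
time: 20.55
tool_pos: [0.5079, -0.1638, 0.0591]
ee_rot: [-1.576, -0.002, 0.102]
wrist_force: [0.7, -0.3, 0.2]
width: 0.0004
```

```bash
python3 plan.py .4865 .022 .058 .1 2|head -2; python3 look.py s24
```

```text
grasp 0.0188
now [ 0.5079 -0.1638  0.0591] [-1.576 -0.002  0.102] F [ 0.7 -0.3  0.2] t 20.55 w 0.0004
```

View pics/s24.png

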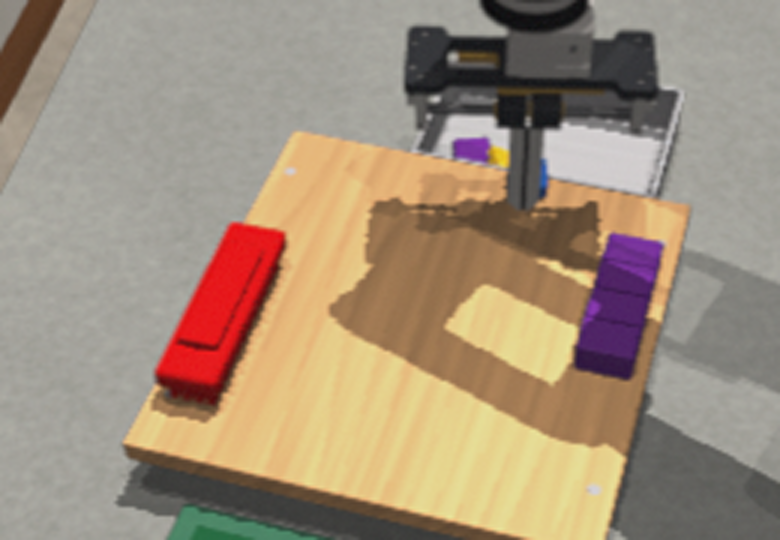

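Blue is at the edge (crop 542,178) and within the tin's span. Push it over, trending slightly to -x.

Emit:
arm_command(
  series="0 0 0 -0.001 0 -0.012 0;0 0 0 -0.001 0 -0.012 0;0 0 0 0 0 -0.014 0;0 0 0 0 0 -0.014 0;0 0 0 0 0 -0.010 0;0 0 0 0 0 0 0",
)

```text
time: 21.2
tool_pos: [0.5124, -0.2352, 0.0595]
ee_rot: [-1.578, -0.002, 0.098]
wrist_force: [0.6, 0.2, 0.1]
width: 0.0003
```

```bash
python3 plan.py .4865 .022 .058 .1 2|head -2; python3 look.py s25
```

```text
grasp 0.0188
now [ 0.5124 -0.2352  0.0595] [-1.578 -0.002  0.098] F [0.6 0.2 0.1] t 21.2 w 0.0003
```

View pics/s25.png

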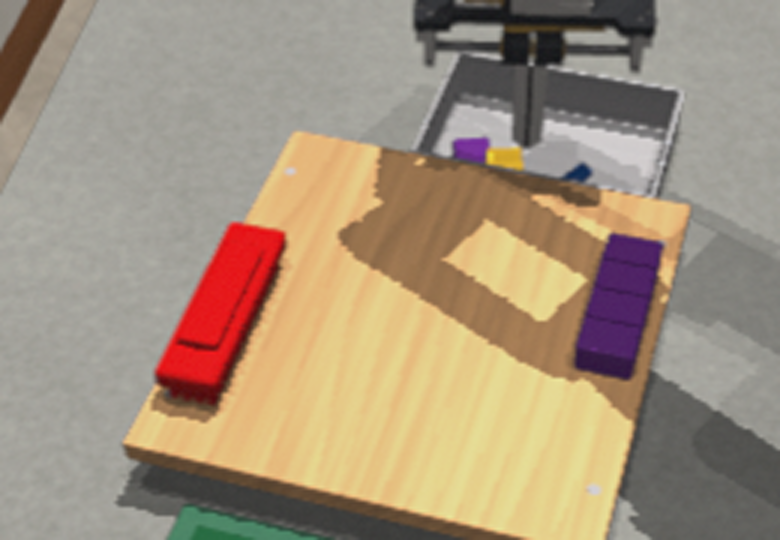

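Blue is in the tin (crop 577,173). Lift away and verify.

Emit:
arm_command(
  series="0 0 0 0 -0.035 0 0;0 0 0 0 -0.045 0 0;0 0 0 0 -0.045 0.030 0;0 0 0 0 0 0.045 0;0 0 0 0 0 0.045 0;0 0 0 0 0 0.045 0;0 0 0 0 0 0.045 0;0 0 0 0 0 0.045 0;0 0 0 0 0 0.040 0;0 0 0 0 0 0 0",
)

```text
time: 22.25
tool_pos: [0.4807, 0.0721, 0.1858]
ee_rot: [-1.569, -0.004, 0.099]
wrist_force: [0.9, -1.5, -0.6]
width: 0.0003
```

```bash
python3 - <<'E'
from h import *
cv2.imwrite("pics/sF.png",robot.snapshot("side"))
im=robot.snapshot("top")[105:330,200:500];cv2.imwrite("pics/tF.png",cv2.resize(im,None,fx=2.6,fy=2.6,interpolation=cv2.INTER_CUBIC))
E
python3 sp.py stub_blue,stub_yellow,stub_purple,wax_block,brush,tin 1 | grep top
```

```text
top stub_blue 0.8 [ 0.4757 -0.2341  0.0304] b -0.062 -0.205
top stub_yellow 0.91 [ 0.5245 -0.2413  0.0278] b -0.012 -0.206
top stub_purple 0.91 [ 0.5573 -0.2687  0.0191] b 0.024 -0.229
top stub_purple 0.64 [0.6517 0.205  0.0163] b 0.054 0.253
top wax_block 0.88 [ 0.426  -0.0551  0.0816] b -0.135 -0.034
top brush 0.77 [ 0.7015 -0.0041  0.0856] b 0.132 0.053
top tin 0.76 [ 0.4921 -0.2998  0.0021] b -0.037 -0.268
```

View pics/tF.png

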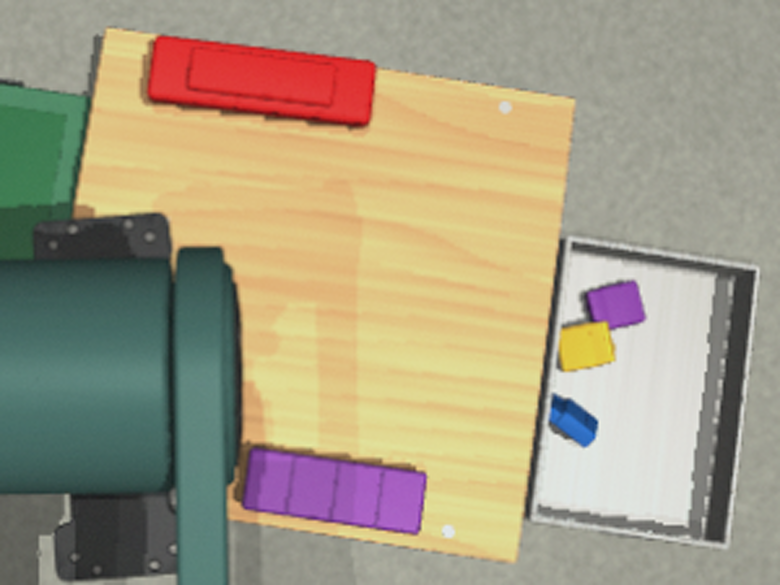

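View pics/sF.png

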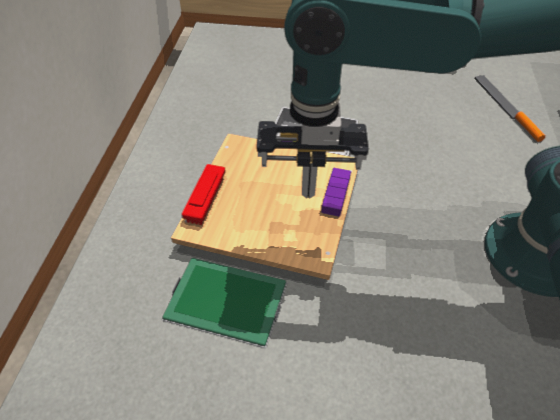

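All three stubs lie inside the tin. Blue rests on its side near the near wall at crop (573,420). The brush, block, lid and tin are where they were at the start.

```bash
python3 -c "
from h import *
print(robot.get_obs()['qvel'].round(3)); print(robot.close_job())"
```

```text
[ 0.004 -0.002 -0.     0.    -0.     0.002]
the job is handed in; nothing more can be done
None
```

I swept all three stubs along the board with the closed fingers and off the -y edge into the tin, in the order purple, yellow, blue. I handed the job in at about 23 s of the 58 s limit.

- **Stubs:** the last top picture shows all three inside the tin. Purple and yellow lie flat, and blue rests on its side close to the near wall.
- **Other items:** in the last pictures the wax block, brush, lid and tin sit where they were at the start. The arm hid part of the lid in the top view, but the side view shows it in place.
- **Forces:** every wrist reading I took was under 2 N. These came at the end of each move, not continuously.
- **Corrections on the way:** all three stubs drifted off the finger's centre line and were re-centred. Yellow was the furthest off, about 15 mm.
- **Detector disagreement:** one lower-scored extra "stub_purple" report in the final check fell on the lid's position. The pictures show it was false.

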